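# Make up the setting and soldering trays at a jeweller's bench

### The job

Make up two job trays from the things on the bench. In the long narrow tray, for stone setting, lay the wooden ring clamp flat in the long bay and stand the taller, slimmer of the two steel cone mandrels upright in the short bay; in the broad tray, for soldering, put the off-white soldering block flat in one bay and the white porcelain dish, open side up, in the other. Everything must sit on the floor of its bay; leave the short mandrel, the brass dapping block and the bur stand where they are.

Things in the scene. Friction and masses are not known exactly. Their poses are not given: they have to be found in the camera images.
- narrow_tray: Stone-setting tray: blue-grey, long, narrow, open, 223 x 64 x 14 mm. Fixed. Floor 4 mm, walls and cross divider 5 mm thick, tops 14 mm above bench. Origin: centre of underside, at bench height; x along length, z up. Long bay: x -106.5 to +41.5 mm (centre -32.5); short bay: x +46.5 to +106.5 mm (centre +76.5); both 54 mm wide, centred on y = 0.
- broad_tray: Soldering tray: blue-grey, shorter and broader, open, 175 x 104 x 14 mm. Fixed. Floor 4 mm, walls and cross divider 5 mm thick, tops 14 mm above bench. Origin: centre of underside, at bench height; x along length, z up. Two equal bays, each 80 mm along x and 94 mm along y, centres at x = -42.5 and +42.5 mm, y = 0.
- ring_clamp: Wooden ring clamp: pale wooden bar of two jaws side by side with grey leather ends and a steel band round the middle, 120 x 26 x 26 mm, about 90 g, lying on the bench. Origin: centre of its underside; x along its length, z up. Pinch it across the 26 mm width at the middle (steel band 27 mm).
- solder_block: Soldering block: off-white fired brick with scorch marks, 70 x 45 x 28 mm, about 100 g, lying flat. Origin: centre of its underside; x along the 70 mm, y along the 45 mm, z up.
- dish: Small round white porcelain flux dish, open upwards, 54 mm outside diameter, 28 mm high, straight upright wall 4 mm thick, about 80 g. Origin: centre of its underside, z up.
- tall_cone: Tall slim steel bezel mandrel standing upright, 72 mm high: round foot 36 mm across and 8 mm high, then a cone from 24 mm diameter at 10 mm height to 14 mm diameter at the top; about 200 g. Origin: centre of its underside, z up.
- short_cone: Short stout steel bezel mandrel standing upright, 38 mm high: round foot 44 mm across and 8 mm high, then a cone from 40 mm diameter to 32 mm at the top. Not wanted; stays where it is. Origin: centre of its underside, z up.
- dapping_block: Brass dapping block: 45 mm cube with round dark hollows in its faces. Not wanted; stays where it is. Origin: centre of its underside, z up.
- bur_stand: Dark wooden bur stand, 60 x 160 x 28 mm, with two rows of little burs sticking up to about 70 mm, on the far side of the work. Not wanted; stays where it is. Origin: centre of its underside, y along its length, z up.
Mind the look-alikes: they are no part of the job. Leave any blue look-alike of the solder_block alone.

How it is judged:
At the end, for the whole second after the job is handed in: From bay centre, along tray axes: clamp within 20 mm (long bay), tall mandrel 16 mm (short bay); block and dish in different bays of the broad tray within 28 mm (x), 35 mm (y). Each underside 1 to 8 mm above the bench, within 0.12 rad of upright, at rest (x of ring_clamp in the frame of narrow_tray between -0.0525 and -0.0125 m and y of ring_clamp in the frame of narrow_tray between -0.02 and 0.02 m and z of ring_clamp in the frame of narrow_tray between 0.001 and 0.008 m and angle between each of ring_clamp, tall_cone, solder_block, dish's own z axis and vertical below 0.12 rad and linear speed of each of ring_clamp, tall_cone, solder_block, dish below 0.02 m/s and angular speed of each of ring_clamp, tall_cone, solder_block, dish below 0.3 rad/s and x of tall_cone in the frame of narrow_tray between 0.0605 and 0.0925 m and y of tall_cone in the frame of narrow_tray between -0.016 and 0.016 m and z of tall_cone in the frame of narrow_tray between 0.001 and 0.008 m and z of solder_block in the frame of broad_tray between 0.001 and 0.008 m and z of dish in the frame of broad_tray between 0.001 and 0.008 m and ((x of solder_block in the frame of broad_tray between -0.0705 and -0.0145 m and y of solder_block in the frame of broad_tray between -0.035 and 0.035 m and x of dish in the frame of broad_tray between 0.0145 and 0.0705 m and y of dish in the frame of broad_tray between -0.035 and 0.035 m) or (x of dish in the frame of broad_tray between -0.0705 and -0.0145 m and y of dish in the frame of broad_tray between -0.035 and 0.035 m and x of solder_block in the frame of broad_tray between 0.0145 and 0.0705 m and y of solder_block in the frame of broad_tray between -0.035 and 0.035 m))); the robot touches nothing.
It fails at once if the short mandrel was moved more than 25 mm or tipped over (distance of short_cone from where it was at the start of the episode above 0.025 m or angle between short_cone's own z axis and vertical above 0.4 rad).
It fails at once if the dapping block was moved more than 25 mm or tipped over (distance of dapping_block from where it was at the start of the episode above 0.025 m or angle between dapping_block's own z axis and vertical above 0.4 rad).
It fails at once if the bur stand was moved more than 25 mm or tipped over (distance of bur_stand from where it was at the start of the episode above 0.025 m or angle between bur_stand's own z axis and vertical above 0.4 rad).
It also fails if it takes over 106 s, if anything falls off the work surface, if the arm or the gripper's body presses on something with over 40 N, if the wrist force passes 120 N, or if a joint passes its speed limit or range.

### The arm

A 7-joint arm with a two-finger parallel gripper is mounted at the origin on the work surface. World frame = base frame: x ahead of the robot, y to its left, z up, the work surface at z = 0. Lengths are in m, angles in rad, forces in N, time in s.
With the tool pointing down it reaches from about 0.35 to 0.9 m from the base axis. Payload 8.1 kg.
Tool frame: the origin (TCP) lies at the very end of the fingers, on their centre line; the grasp point (between the pads) lies arm.grip_point_offset behind it (arm.grip_point_offset is the distance from the TCP to the grasp point, in m); z points along the fingers, y is the line along which they close (so a half turn about z gives the same grasp; the last joint's range is limited). The gripper opens to 92 mm and grips with 3 to 60 N. Pads are 19 mm wide; open, the fingers measure 130 mm over their backs; the gripper's body (75 mm by 190 mm) begins 47 mm behind the grasp point.
Start: joints at [1.232, 0.434, 0.025, 1.573, -0.012, 1.134, -0.075], TCP at [0.146, -0.608, 0.227] pointing down, gripper open.
Joint ranges: [-2.62, 2.62], [-0.44, 2.09], [-1.27, 1.32], [0.08, 2.57], [-1.32, 4.46], [0.12, 2], [-2.74, 2.74]. Speed limits (rad/s): [2.22, 2.22, 3.01, 3.01, 3.14, 3.14, 3.14].

### API

Orientations are given as a rotation vector (axis times angle).
In Python, from cell import arm gives the robot as it stands. The module is installed in compiled form; this text tells all that it offers.
- The arm moves only by the shell command python3 -m creep 'ROWS' [OPENING] [FORCE]. ROWS is JSON, a list of rows, each a list of 6 numbers: the shift along the tool's x, y, z scaled (see below), then the turn, a rotation vector about the tool's x, y, z scaled (see below). A call has 1 to 20 rows; each row shifts and turns the commanded pose from where the row before left it, along the tool's axes as they then stand; what a row does not reach is not made up. The controller multiplies each number of a shift by 0.4 m and each number of a turn by 120 degrees. A row lasts 1/12 s, in which the tool goes at most 41.7 mm and 7.16 degrees, less where a joint would pass 70% of its speed; a pose out of reach is approached as far as the arm can. A call with a number of a shift or a turn outside -1 to 1 is refused whole. A call with a gripper value outside its range is refused whole. OPENING is the closure, from -1 (fully open) to 1 (shut), set as the call begins (- or left out, the last holds). The fingers move at their own pace and stop on an object; FORCE is the grip in N (left out, the last holds). Time passes only in rows, so rows that do not move let the fingers close. It gives the time, the measured TCP pose, the force, the opening and the grip force at its end, in the units of the state.
- arm.observe(): the state, without advancing time (a new reading comes with each control period).
- arm.get_image(name): name is "scene" or "top"; returns a dict with "frame" (400x640x3 uint8, red, green, blue), "intrinsics" (3x3 intrinsics, pixels), "rvec" (rotation vector, rad) and "tvec" (3), from world to camera coordinates, as OpenCV has them. Camera axes: x right, y down, z forward; pixel columns grow to the right and rows downward; lengths in m; the calibration is good to about 2 mm. A picture is of the moment at which its call begins. There is no depth.
- arm.sign_off(): hands the job in; it is judged then, once.
The state is a dict: "clock": time; "joints": joint angles; "dq": joint speeds; "joint_efforts": joint torques, N m; "position": TCP position; "ee_rot": TCP orientation; "force": force on the tool from outside, world axes, zero at the start; "ft_torque": the same for the moment, N m; "width": opening from 0.0 (shut) to 1.0 (fully open); "gripper_force": force on a finger pad.
Only numpy, scipy, OpenCV 4.12 (cv2) and the standard library are available. Lean on these libraries where they do the work, as an engineer would, in place of code of your own. Each camera call takes 0.05 s, during which the arm holds its last target. There are 200 camera calls.

## Working session

There is one attempt and no reset: what is moved stays moved. The work goes in short steps, Python scripts to look and compute and a shell command to move; the robot and the scene stay as the last step left them, time stands still between calls to the robot, and variables do not carry over. Pictures are saved under pics/ and viewed, at most 14 in all, crops included, and the job is handed in when it is done.

```bash
mkdir -p pics
python3 - <<'E'
from cell import arm
import cv2,pickle
d={}
for n in("scene","top"):
    g=arm.get_image(n);d[n]=g;cv2.imwrite(f"pics/{n}0.png",g["frame"][:,:,::-1]);print(n,g["intrinsics"],g["rvec"],g["tvec"])
pickle.dump(d,open("im0.pkl","wb"))
print(arm.observe(),arm.grip_point_offset)
E
```

```text
scene [[391.25040091   0.         318.88865458]
 [  0.         391.25040091 205.46458839]
 [  0.           0.           1.        ]] [ 1.13341937  2.61935578 -0.70143293] [ 0.42671942 -0.39549451  1.01019913]
top [[437.70326404   0.         320.18366806]
 [  0.         437.70326404 193.30106846]
 [  0.           0.           1.        ]] [ 2.15853026 -2.19205385  0.14009421] [-0.00579782  0.63648881  1.03900781]
{'clock': 0.1, 'joints': array([ 1.23237382,  0.43512341,  0.02494729,  1.57395477, -0.011609  ,
        1.13400298, -0.07509458]), 'dq': array([-4.66515428e-04, -2.10966869e-03,  9.78141538e-04, -3.21278652e-03,
        1.06539122e-03,  7.67409845e-05,  5.97905905e-04]), 'joint_efforts': array([ 3.34514574e-03, -6.69116735e+01,  9.87960510e-01, -3.15142536e+01,
       -6.05047890e-02,  3.72662453e-02,  7.48748766e-05]), 'position': array([ 0.14589412, -0.60728811,  0.22606157]), 'ee_rot': array([-3.11847798e+00, -3.69348615e-01,  4.08513350e-04]), 'force': array([-0.9246548 , -0.37123664, -0.29106075]), 'ft_torque': array([-0.03647166, -0.00842546,  0.01697007]), 'gripper_force': 0.0, 'width': 1.0007071027741712} 0.0188
```

View pics/scene0.png

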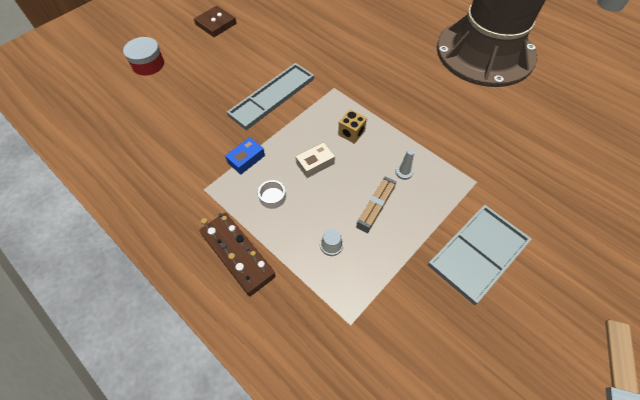

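View pics/top0.png

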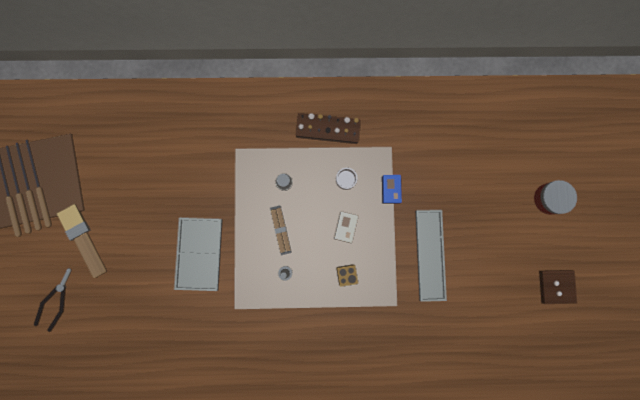

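The top view shows these pixels:
- Narrow tray (431,255) with its divider near the top or bottom, and broad tray (198,254).
- Clamp (281,230), off-white block (346,227) and dish (346,179).
- Cones at (285,273) and (284,182), dapping block (347,275) and bur stand (328,127).

Two pairs look alike:
- **Mandrels:** top (285,273) / scene (406,163) is tall and slim, so it is the one wanted. Top (284,182) / scene (331,240) is short and stout.
- **Blocks:** top (346,227) / scene (315,159) is off-white, so it is the one wanted. Top (392,189) / scene (245,155) is the blue look-alike.

I'll confirm both with a crop and measure.

```bash
cat > h.py <<'E'
import numpy as np,cv2
def cam(g):
    R=cv2.Rodrigues(np.array(g["rvec"],float))[0];return g["intrinsics"],R,np.array(g["tvec"]).ravel()
def ray(g,px,z):
    K,R,t=cam(g);c=-R.T@t
    px=np.atleast_2d(px).astype(float);d=np.c_[px,np.ones(len(px))]@np.linalg.inv(K).T@R
    return c[:2]+d[:,:2]*((z-c[2])/d[:,2])[:,None]
def proj(g,P):
    return cv2.projectPoints(np.atleast_2d(P).astype(float),np.array(g["rvec"],float),np.array(g["tvec"],float),g["intrinsics"],None)[0][:,0]
E
python3 - <<'E'
import pickle,cv2,numpy as np
from h import *
d=pickle.load(open("im0.pkl","rb"));t=d["top"];s=d["scene"]
K,R,T=cam(t);print("topcam",-R.T@T); K,R,T=cam(s);print("scenecam",-R.T@T)
a=s["frame"][100:270,200:440,::-1];b=t["frame"][140:310,170:450,::-1]
a=cv2.resize(a,(800,567),interpolation=cv2.INTER_CUBIC);b=cv2.resize(b,(800,486),interpolation=cv2.INTER_CUBIC)
cv2.imwrite("pics/s0c.png",a);cv2.imwrite("pics/t0c.png",b)
hsv=cv2.cvtColor(t["frame"],cv2.COLOR_RGB2HSV)
for n,p in dict(mat=(320,250),ntray=(431,240),btray=(190,240),block=(338,235),dish=(346,180),clamp=(276,218),tall=(285,273)).items():print(n,hsv[p[1],p[0]],ray(t,p,0).round(3))
E
```

```text
topcam [0.52059028 0.00723999 1.10164522]
scenecam [0.90767697 0.27060649 0.67963394]
mat [ 13  26 176] [[ 0.498 -0.014]]
ntray [ 90  10 147] [[ 0.518 -0.293]]
btray [ 85  10 146] [[0.528 0.31 ]]
block [ 38   6 182] [[ 0.534 -0.059]]
dish [116  10 185] [[ 0.673 -0.083]]
clamp [ 16  84 124] [[0.579 0.096]]
tall [102  10 123] [[0.443 0.074]]
```

View pics/s0c.png

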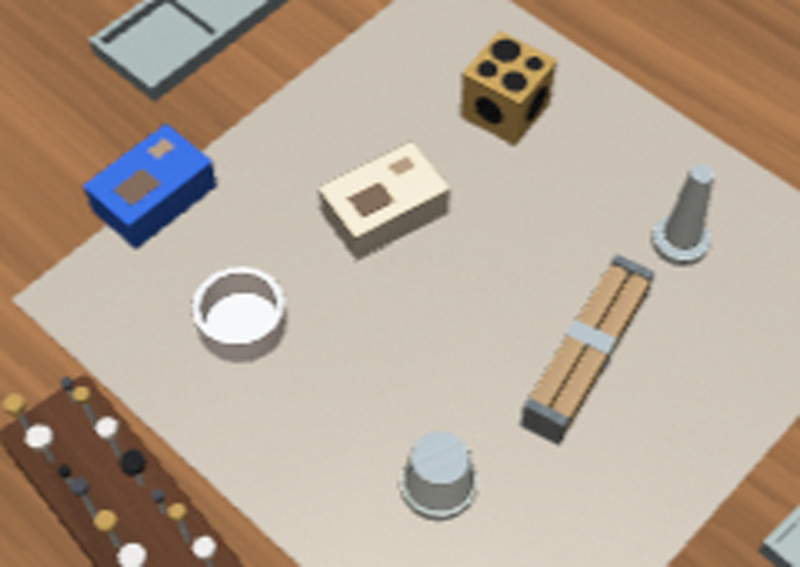

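View pics/t0c.png

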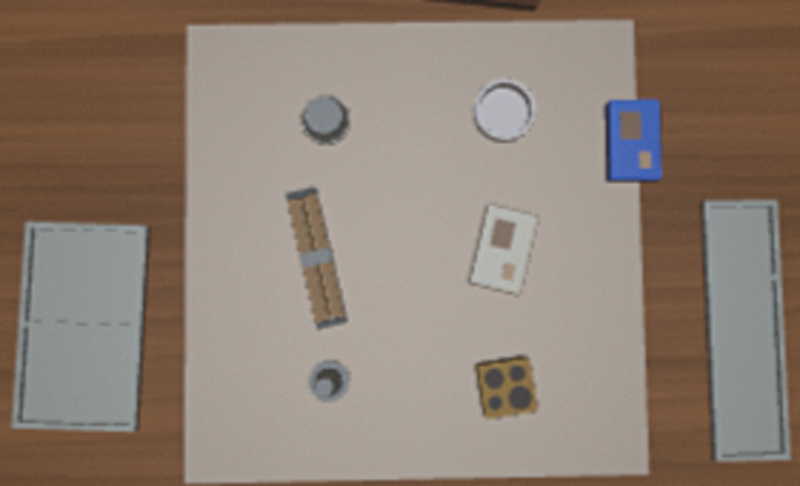

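Confirmed: the tall slim cone is at crop (690,215) and the off-white block at crop (385,200). The blue block and the stout cone stay. The narrow tray's divider is near its far (+x) end. Now measuring.

```bash
cat > meas.py <<'E'
import pickle,cv2,numpy as np
from h import *
d=pickle.load(open("im0.pkl","rb"));t=d["top"];s=d["scene"]
def rects(g,name,zs,rois,minA):
    f=g["frame"];lab=cv2.cvtColor(f,cv2.COLOR_RGB2LAB).astype(float);hsv=cv2.cvtColor(f,cv2.COLOR_RGB2HSV)
    for n,(x0,x1,y0,y1,z,kind) in rois.items():
        L=lab[y0:y1,x0:x1]
        if kind=='tray': m=(hsv[y0:y1,x0:x1,1]<75)
        else:
            bg=np.median(np.r_[L[0],L[-1],L[:,0],L[:,-1]],0);m=np.linalg.norm(L-bg,axis=2)>11
        m=cv2.morphologyEx(m.astype(np.uint8),cv2.MORPH_CLOSE,np.ones((5,5)))
        c=max(cv2.findContours(m,cv2.RETR_EXTERNAL,cv2.CHAIN_APPROX_NONE)[0],key=cv2.contourArea)[:,0]+[x0,y0]
        w=(ray(g,c,z)*1000).astype(np.float32)
        (cx,cy),(a,b),th=cv2.minAreaRect(w)
        if a<b: th+=90;a,b=b,a
        print(name,n,"c %.1f %.1f size %.1f %.1f long-axis deg %.1f"%(cx,cy,a,b,(th+90)%180-90))
rects(t,"top",0,dict(ntray=(405,460,195,315,.014,'tray'),btray=(165,230,205,305,.014,'tray'),
 clamp=(262,300,198,262,.026,'o'),block=(325,368,202,250,.028,'o'),dish=(328,366,160,198,.028,'o'),
 tallfoot=(268,302,258,290,.006,'o'),short=(268,302,164,198,.02,'o'),dap=(330,366,258,294,.045,'o')),50)
# tops in scene: tall cone top, dish
print("tall top via scene", ray(s,(410,152),.072),"top view", ray(t,(283.6,274.5),.072))
# dish rim in scene: ellipse top
print("clamp band", ray(t,(281,230),.027), ray(s,(377,201),.027))
print("block scene",ray(s,(315.5,156),.028))
print("dish scene",ray(s,(272,191),.028))
E
python3 meas.py
```

```text
top ntray c 482.2 -286.7 size 224.9 68.0 long-axis deg 0.2
top btray c 494.7 286.5 size 176.6 108.1 long-axis deg -2.7
top clamp c 549.1 83.6 size 121.6 31.0 long-axis deg 12.7
top block c 553.7 -76.8 size 71.9 49.3 long-axis deg -14.9
top dish c 672.6 -81.4 size 56.1 52.1 long-axis deg -27.6
top tallfoot c 443.1 73.8 size 34.5 34.1 long-axis deg 89.0
top short c 668.8 74.9 size 42.8 42.3 long-axis deg -0.5
top dap c 438.4 -75.1 size 49.9 49.4 long-axis deg -81.8
tall top via scene [[0.44586311 0.07687   ]] top view [[0.44432656 0.07305357]]
clamp band [[0.54832589 0.08147434]] [[0.55124978 0.08725124]]
block scene [[ 0.55454846 -0.07374867]]
dish scene [[ 0.6749958  -0.07724306]]
```

```bash
cat > plan.py <<'E'
import sys,numpy as np,cv2
from cell import arm
# usage: plan.py x y z psi  (mm, deg): turn about tool z first, then shift
x,y,z,p=map(float,sys.argv[1:5]);o=arm.observe()
R=cv2.Rodrigues(np.array(o["ee_rot"],float))[0];P=np.array(o["position"])*1000
psi=np.degrees(np.arctan2(R[1,0],R[0,0]));d=np.array([x,y,z])-P
c,s=np.cos(np.radians(p)),np.sin(np.radians(p))
print("t %.2f pos %s psi %.1f tilt %.4f %.4f j7 %.2f w %.1fmm gf %.1f"%(o["clock"],P.round(1),psi,R[0,2],R[1,2],o["joints"][6],o["width"]*92,o["gripper_force"]))
print("turn total %.4f  shift total %.4f %.4f %.4f"%((psi-p)/120,(d[0]*c+d[1]*s)/400,(d[0]*s-d[1]*c)/400,-d[2]/400))
E
python3 plan.py 550 84 120 12.7
```

```text
t 0.10 pos [ 145.9 -607.3  226.1] psi 13.5 tilt -0.0004 0.0013 j7 -0.08 w 92.1mm gf 0.0
turn total 0.0067  shift total 1.3655 -1.4638 0.2652
```

```bash
python3 -m creep '[[0.06,-0.065,0,0,0,0.0067],[0.06,-0.065,0,0,0,0],[0.06,-0.065,0,0,0,0],[0.06,-0.065,0,0,0,0],[0.06,-0.065,0,0,0,0],[0.06,-0.065,0,0,0,0],[0.06,-0.065,0,0,0,0],[0.06,-0.065,0,0,0,0],[0.06,-0.065,0,0,0,0],[0.06,-0.065,0,0,0,0],[0.06,-0.065,0.01,0,0,0],[0.06,-0.065,0.02,0,0,0],[0.06,-0.065,0.03,0,0,0],[0.06,-0.065,0.03,0,0,0],[0.06,-0.065,0.03,0,0,0],[0.06,-0.065,0.03,0,0,0],[0.06,-0.065,0.03,0,0,0],[0.06,-0.065,0.03,0,0,0],[0.06,-0.065,0.03,0,0,0],[0.06,-0.065,0.03,0,0,0]]' -1 40; python3 plan.py 550 84 60 12.7
```

```text
clock: 1.77
position: [0.4999, 0.0069, 0.1179]
ee_rot: [3.122, 0.347, -0.001]
force: [0.2, -1.5, -0.7]
width: 1.002
gripper_force: 0.0
t 1.77 pos [499.9   6.9 117.9] psi 12.7 tilt -0.0004 -0.0001 j7 -1.65 w 92.2mm gf 0.0
turn total -0.0001  shift total 0.1647 -0.1606 0.1448
```

```bash
python3 -m creep '[[0.055,-0.053,0.02,0,0,0],[0.055,-0.053,0.05,0,0,0],[0.055,-0.053,0.05,0,0,0],[0,0,0.025,0,0,0],[0,0,0,0,0,0],[0,0,0,0,0,0]]'; python3 plan.py 550 84 13 12.7
```

```text
clock: 2.27
position: [0.5488, 0.0813, 0.06]
ee_rot: [3.122, 0.348, -0.004]
force: [-0.6, 0.4, -0.3]
width: 1.001
gripper_force: 0.0
t 2.27 pos [548.8  81.3  60. ] psi 12.7 tilt -0.0026 -0.0010 j7 -1.82 w 92.1mm gf 0.0
turn total 0.0001  shift total 0.0044 -0.0060 0.1174
```

```bash
python3 -m creep '[[0.0044,-0.006,0.03,0,0,0],[0,0,0.03,0,0,0],[0,0,0.03,0,0,0],[0,0,0.02,0,0,0],[0,0,0.0075,0,0,0],[0,0,0,0,0,0],[0,0,0,0,0,0]]' ; python3 -m creep '[[0,0,0,0,0,0],[0,0,0,0,0,0],[0,0,0,0,0,0],[0,0,0,0,0,0],[0,0,0,0,0,0],[0,0,0,0,0,0],[0,0,0,0,0,0],[0,0,0,0,0,0],[0,0,0,0,0,0],[0,0,0,0,0,0],[0,0,0,0,0,0],[0,0,0,0,0,0]]' 1 30; python3 plan.py 550 84 150 12.7
```

```text
clock: 2.85
position: [0.551, 0.0845, 0.0136]
ee_rot: [3.122, 0.347, -0.0]
force: [0.2, 0.0, 0.0]
width: 1.001
gripper_force: 0.0
clock: 3.85
position: [0.5511, 0.0846, 0.0137]
ee_rot: [3.122, 0.347, -0.0]
force: [-0.1, -0.6, -0.1]
width: 0.283
gripper_force: 30.0
t 3.85 pos [551.1  84.6  13.7] psi 12.7 tilt -0.0000 -0.0000 j7 -1.86 w 26.0mm gf 30.0
turn total 0.0000  shift total -0.0029 0.0009 -0.3408
```

```bash
python3 -m creep '[[0,0,-0.03,0,0,0],[0,0,-0.07,0,0,0],[0,0,-0.08,0,0,0],[0,0,-0.08,0,0,0],[0,0,-0.06,0,0,0],[0,0,-0.02,0,0,0.05],[0,0,0,0,0,0.054],[0,0,0,0,0,0]]'; python3 plan.py 450.5 -285 140 0.2
```

```text
clock: 4.52
position: [0.5515, 0.0848, 0.1516]
ee_rot: [-3.141, 0.002, -0.004]
force: [-0.5, -0.8, -0.3]
width: 0.279
gripper_force: 30.0
t 4.52 pos [551.5  84.8 151.6] psi -0.1 tilt 0.0023 0.0003 j7 -1.97 w 25.6mm gf 30.0
turn total -0.0024  shift total -0.2558 0.9235 0.0289
```

```bash
python3 -m creep '[[-0.0213,0.077,0,0,0,0],[-0.0213,0.077,0,0,0,0],[-0.0213,0.077,0,0,0,0],[-0.0213,0.077,0,0,0,0],[-0.0213,0.077,0,0,0,0],[-0.0213,0.077,0,0,0,0],[-0.0213,0.077,0,0,0,0],[-0.0213,0.077,0,0,0,0],[-0.0213,0.077,0.01,0,0,0],[-0.0213,0.077,0.04,0,0,0],[-0.0213,0.077,0.06,0,0,0],[-0.0213,0.077,0.06,0,0,0],[0,0,0.04,0,0,0],[0,0,0,0,0,0],[0,0,0,0,0,0]]'; python3 plan.py 450.5 -285 19 0.2
python3 - <<'E'
from cell import arm
import cv2
for n in("scene","top"):
    f=arm.get_image(n)["frame"][:,:,::-1]
    c=f[40:150,190:350] if n=="scene" else f[180:320,360:520]
    cv2.imwrite(f"pics/{n}1.png",cv2.resize(c,None,fx=4,fy=4,interpolation=cv2.INTER_CUBIC))
E
```

```text
clock: 5.77
position: [0.4496, -0.2846, 0.0652]
ee_rot: [-3.14, -0.01, 0.003]
force: [0.9, -0.0, 0.4]
width: 0.281
gripper_force: 30.0
t 5.77 pos [ 449.6 -284.6   65.2] psi 0.4 tilt -0.0020 0.0018 j7 -1.24 w 25.8mm gf 30.0
turn total 0.0014  shift total 0.0024 0.0011 0.1155
```

View pics/scene1.png

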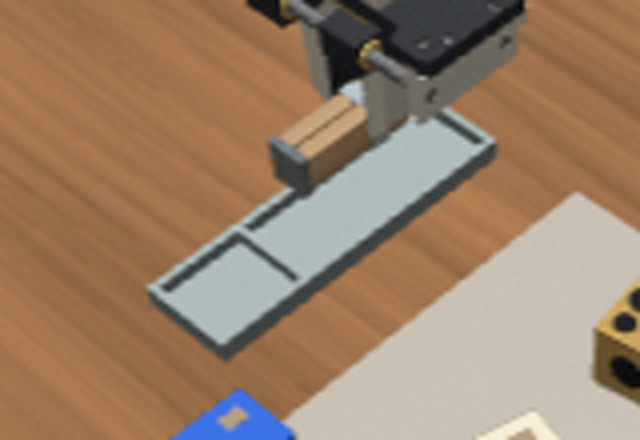

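The clamp is held level over the long bay (front end at crop (300,170)) and the divider is clear. Lowering it now.

```bash
python3 -m creep '[[0.0024,0.0011,0.03,0,0,0],[0,0,0.03,0,0,0],[0,0,0.03,0,0,0],[0,0,0.015,0,0,0],[0,0,0.01,0,0,0],[0,0,0,0,0,0],[0,0,0,0,0,0]]'; python3 plan.py 450.5 -285 19 0.2; python3 -m creep '[[0,0,0,0,0,0],[0,0,0,0,0,0],[0,0,0,0,0,0],[0,0,0,0,0,0],[0,0,0,0,0,0],[0,0,0,0,0,0]]' -0.5;python3 -m creep '[[0,0,-0.03,0,0,0],[0,0,-0.06,0,0,0],[0,0,-0.08,0,0,0],[0,0,-0.08,0,0,0],[0,0,-0.07,0,0,0],[0,0,0,0,0,0]]';python3 plan.py 444 75 135 0.2
```

```text
clock: 6.45
position: [0.4518, -0.2856, 0.0204]
ee_rot: [3.141, 0.007, 0.001]
force: [-0.6, 0.3, -0.1]
width: 0.277
gripper_force: 30.0
t 6.45 pos [ 451.8 -285.6   20.4] psi 0.3 tilt 0.0008 -0.0003 j7 -1.26 w 25.4mm gf 30.0
turn total 0.0006  shift total -0.0032 -0.0015 0.0035
clock: 6.95
position: [0.4512, -0.2859, 0.0198]
ee_rot: [3.141, 0.006, 0.0]
force: [0.1, 0.5, -0.8]
width: 0.667
gripper_force: 0.0
clock: 7.45
position: [0.4541, -0.2872, 0.1532]
ee_rot: [3.137, 0.006, 0.012]
force: [1.5, 0.5, 0.2]
width: 0.749
gripper_force: 0.0
t 7.45 pos [ 454.1 -287.2  153.2] psi 0.2 tilt 0.0075 -0.0041 j7 -1.20 w 68.9mm gf 0.0
turn total 0.0001  shift total -0.0221 -0.9055 0.0454
```

```bash
python3 -m creep '[[-0.0018,-0.0755,0,0,0,0],[-0.0018,-0.0755,0,0,0,0],[-0.0018,-0.0755,0,0,0,0],[-0.0018,-0.0755,0,0,0,0],[-0.0018,-0.0755,0,0,0,0],[-0.0018,-0.0755,0,0,0,0],[-0.0018,-0.0755,0,0,0,0],[-0.0018,-0.0755,0,0,0,0],[-0.0018,-0.0755,0,0,0,0],[-0.0018,-0.0755,0,0,0,0],[-0.0018,-0.0755,0.01,0,0,0],[-0.0018,-0.0755,0.03,0,0,0],[0,0,0,0,0,0],[0,0,0,0,0,0],[0,0,0,0,0,0]]'; python3 plan.py 444 75 20 0.2
python3 - <<'E'
from cell import arm
import cv2
g=arm.get_image("top");f=g["frame"][:,:,::-1]
cv2.imwrite("pics/top2.png",cv2.resize(f[170:320,260:460],None,fx=4,fy=4,interpolation=cv2.INTER_CUBIC))
E
```

```text
clock: 8.7
position: [0.4409, 0.0761, 0.1314]
ee_rot: [3.141, 0.007, -0.001]
force: [1.3, -0.5, 0.2]
width: 0.748
gripper_force: 0.0
t 8.70 pos [440.9  76.1 131.4] psi 0.2 tilt -0.0008 -0.0005 j7 -2.02 w 68.8mm gf 0.0
turn total 0.0003  shift total 0.0077 0.0027 0.2785
```

View pics/top2.png

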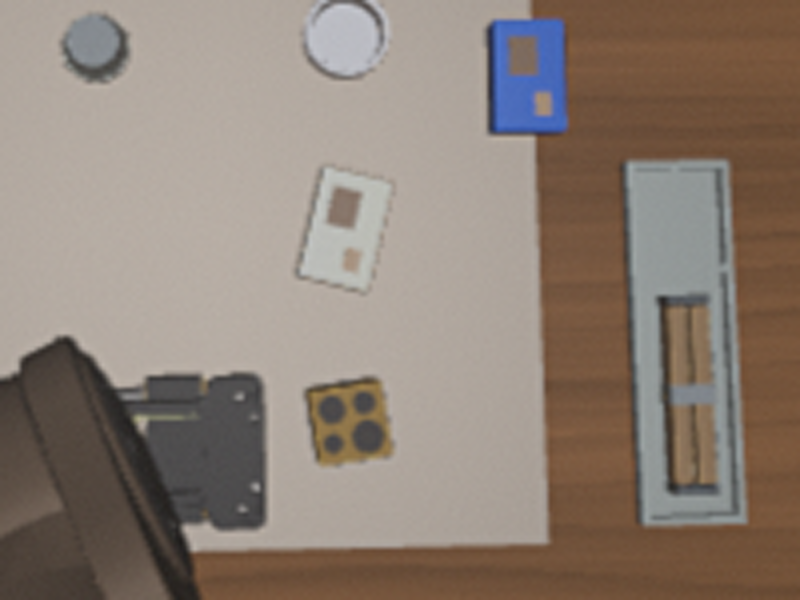

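The clamp lies in the long bay, at crop (690,395). Next I grip the tall cone.

```bash
python3 -m creep '[[0.0077,0.0027,0.04,0,0,0],[0,0,0.06,0,0,0],[0,0,0.06,0,0,0],[0,0,0.06,0,0,0],[0,0,0.04,0,0,0],[0,0,0.0185,0,0,0],[0,0,0,0,0,0],[0,0,0,0,0,0]]'; python3 -m creep '[[0,0,0,0,0,0],[0,0,0,0,0,0],[0,0,0,0,0,0],[0,0,0,0,0,0],[0,0,0,0,0,0],[0,0,0,0,0,0],[0,0,0,0,0,0],[0,0,0,0,0,0],[0,0,0,0,0,0],[0,0,0,0,0,0]]' 1 45; python3 plan.py 444 75 20 0.2; python3 -m creep '[[0,0,-0.03,0,0,0],[0,0,-0.06,0,0,0],[0,0,-0.08,0,0,0],[0,0,-0.08,0,0,0],[0,0,-0.08,0,0,0],[0,0,-0.03,0,0,0],[0,0,0,0,0,0]]';  python3 plan.py 559.5 -285 165 0.2
```

```text
clock: 9.42
position: [0.4445, 0.0748, 0.0207]
ee_rot: [3.141, 0.004, -0.0]
force: [0.1, 0.1, -0.1]
width: 0.751
gripper_force: 0.0
clock: 10.25
position: [0.4442, 0.0754, 0.0203]
ee_rot: [3.141, 0.006, -0.0]
force: [-0.7, -1.3, 1.3]
width: 0.218
gripper_force: 44.9
t 10.25 pos [444.2  75.4  20.3] psi 0.2 tilt -0.0001 -0.0002 j7 -2.14 w 20.1mm gf 44.9
turn total 0.0001  shift total -0.0006 0.0010 0.0008
clock: 10.83
position: [0.4459, 0.076, 0.1671]
ee_rot: [-3.141, -0.006, -0.008]
force: [1.1, -0.2, -3.3]
width: 0.222
gripper_force: 44.8
t 10.83 pos [445.9  76.  167.1] psi 0.2 tilt 0.0052 0.0008 j7 -1.99 w 20.4mm gf 44.8
turn total 0.0001  shift total 0.2808 0.9035 0.0051
```

```bash
python3 -m creep '[[0.0234,0.0753,0,0,0,0],[0.0234,0.0753,0,0,0,0],[0.0234,0.0753,0,0,0,0],[0.0234,0.0753,0,0,0,0],[0.0234,0.0753,0,0,0,0],[0.0234,0.0753,0,0,0,0],[0.0234,0.0753,0,0,0,0],[0.0234,0.0753,0,0,0,0],[0.0234,0.0753,0,0,0,0],[0.0234,0.0753,0,0,0,0],[0.0234,0.0753,0.02,0,0,0],[0.0234,0.0753,0.04,0,0,0],[0,0,0.06,0,0,0],[0,0,0.06,0,0,0],[0,0,0.04,0,0,0],[0,0,0.03,0,0,0],[0,0,0,0,0,0],[0,0,0,0,0,0]]'; python3 plan.py 559.5 -285 25.5 0.2
python3 - <<'E'
from cell import arm
import cv2
g=arm.get_image("scene");f=g["frame"][:,:,::-1]
cv2.imwrite("pics/scene3.png",cv2.resize(f[40:170,190:360],None,fx=4,fy=4,interpolation=cv2.INTER_CUBIC))
E
```

```text
clock: 12.33
position: [0.5573, -0.285, 0.0632]
ee_rot: [-3.141, -0.007, 0.003]
force: [0.3, -0.6, -1.6]
width: 0.215
gripper_force: 44.8
t 12.33 pos [ 557.3 -285.    63.2] psi 0.2 tilt -0.0021 0.0009 j7 -1.33 w 19.8mm gf 44.8
turn total 0.0004  shift total 0.0054 -0.0000 0.0942
```

View pics/scene3.png

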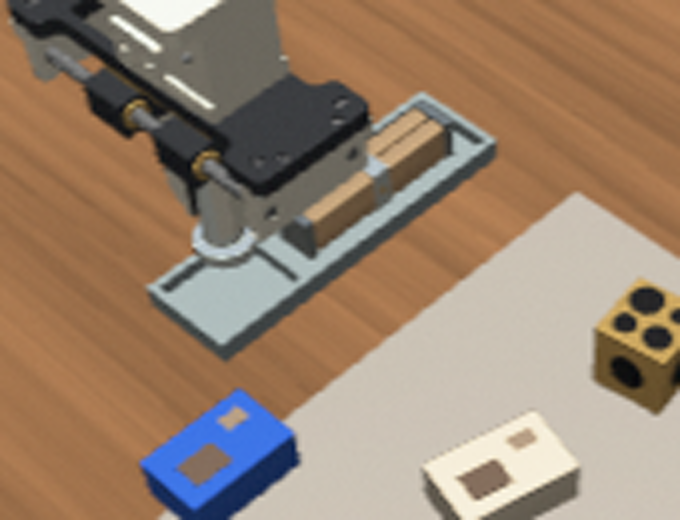

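The cone hangs upright above the short bay, foot at crop (222,243), and the clamp sits flat in the long bay. Lowering and releasing.

```bash
python3 -m creep '[[0.0054,0,0.03,0,0,0],[0,0,0.03,0,0,0],[0,0,0.018,0,0,0],[0,0,0.01,0,0,0],[0,0,0.006,0,0,0],[0,0,0,0,0,0],[0,0,0,0,0,0]]'; python3 plan.py 559.5 -285 24.5 0.2; python3 -m creep '[[0,0,0,0,0,0],[0,0,0,0,0,0],[0,0,0,0,0,0],[0,0,0,0,0,0],[0,0,0,0,0,0],[0,0,0,0,0,0]]' -0.5;python3 -m creep '[[0,0,-0.03,0,0,0],[0,0,-0.06,0,0,0],[0,0,-0.08,0,0,0],[0,0,-0.08,0,0,0],[0,0,-0.08,0,0,0],[0,0,0,0,0,0]]';python3 plan.py 554 -75 130 -14.9
```

```text
clock: 12.97
position: [0.5603, -0.2856, 0.0268]
ee_rot: [3.142, 0.006, 0.0]
force: [-0.2, -0.1, -2.0]
width: 0.215
gripper_force: 44.8
t 12.97 pos [ 560.3 -285.6   26.8] psi 0.2 tilt 0.0001 -0.0001 j7 -1.34 w 19.8mm gf 44.8
turn total 0.0002  shift total -0.0019 -0.0014 0.0058
clock: 13.47
position: [0.5603, -0.2856, 0.0269]
ee_rot: [3.141, 0.006, 0.001]
force: [0.5, -0.6, -0.1]
width: 0.601
gripper_force: 0.0
clock: 13.97
position: [0.5637, -0.2867, 0.1666]
ee_rot: [3.137, 0.006, 0.016]
force: [1.2, -0.5, 0.0]
width: 0.751
gripper_force: 0.0
t 13.97 pos [ 563.7 -286.7  166.6] psi 0.2 tilt 0.0100 -0.0041 j7 -1.30 w 69.1mm gf 0.0
turn total 0.1260  shift total -0.1595 -0.5051 0.0916
```

```bash
python3 -m creep '[[0,0,0,0,0,0.042],[0,0,0,0,0,0.042],[0,0,0,0,0,0.042],[-0.0228,-0.0722,0,0,0,0],[-0.0228,-0.0722,0,0,0,0],[-0.0228,-0.0722,0,0,0,0],[-0.0228,-0.0722,0,0,0,0],[-0.0228,-0.0722,0,0,0,0],[-0.0228,-0.0722,0.04,0,0,0],[-0.0228,-0.0722,0.05,0,0,0],[0,0,0.06,0,0,0],[0,0,0.06,0,0,0],[0,0,0,0,0,0],[0,0,0,0,0,0]]'; python3 plan.py 554 -75 13 -14.9
```

```text
clock: 15.13
position: [0.5497, -0.0738, 0.0747]
ee_rot: [3.115, -0.407, -0.003]
force: [0.1, 0.6, -0.1]
width: 0.752
gripper_force: 0.0
t 15.13 pos [549.7 -73.8  74.7] psi -14.9 tilt -0.0021 -0.0000 j7 -1.93 w 69.2mm gf 0.0
turn total 0.0000  shift total 0.0111 0.0001 0.1541
```

```bash
python3 -m creep '[[0.0111,0,0.03,0,0,0],[0,0,0.04,0,0,0],[0,0,0.04,0,0,0],[0,0,0.03,0,0,0],[0,0,0.014,0,0,0],[0,0,0,0,0,0],[0,0,0,0,0,0]]'; python3 -m creep '[[0,0,0,0,0,0],[0,0,0,0,0,0],[0,0,0,0,0,0],[0,0,0,0,0,0],[0,0,0,0,0,0],[0,0,0,0,0,0],[0,0,0,0,0,0],[0,0,0,0,0,0],[0,0,0,0,0,0]]' 1 30; python3 plan.py 554 -75 13 -14.9; python3 -m creep '[[0,0,-0.03,0,0,0],[0,0,-0.06,0,0,0],[0,0,-0.08,0,0,0],[0,0,-0.08,0,0,0],[0,0,-0.08,0,0,0],[0,0,-0.03,0,0,0],[0,0,0,0,0,0]]';  python3 plan.py 453 290 165 87.3
```

```text
clock: 15.72
position: [0.5551, -0.075, 0.0135]
ee_rot: [3.115, -0.408, 0.001]
force: [-0.0, -0.2, 0.3]
width: 0.75
gripper_force: 0.0
clock: 16.47
position: [0.5549, -0.0751, 0.0136]
ee_rot: [3.115, -0.407, 0.001]
force: [-0.9, -0.3, 5.8]
width: 0.487
gripper_force: 30.0
t 16.47 pos [554.9 -75.1  13.6] psi -14.9 tilt 0.0006 -0.0003 j7 -1.96 w 44.8mm gf 30.0
turn total -0.0000  shift total -0.0023 0.0005 0.0014
clock: 17.05
position: [0.5568, -0.0748, 0.1613]
ee_rot: [-3.115, 0.407, -0.01]
force: [0.7, 0.1, -0.5]
width: 0.486
gripper_force: 30.0
t 17.05 pos [556.8 -74.8 161.3] psi -14.9 tilt 0.0064 -0.0004 j7 -1.90 w 44.7mm gf 30.0
turn total -0.8516  shift total 0.8987 -0.3020 -0.0093
```

```bash
python3 -m creep '[[0,0,0,0,0,-0.0532],[0,0,0,0,0,-0.0532],[0,0,0,0,0,-0.0532],[0,0,0,0,0,-0.0532],[0,0,0,0,0,-0.0532],[0,0,0,0,0,-0.0532],[0,0,0,0,0,-0.0532],[0,0,0,0,0,-0.0532],[0,0,0,0,0,-0.0532],[0,0,0,0,0,-0.0532],[0,0,0,0,0,-0.0532],[0,0,0,0,0,-0.0532],[0,0,0,0,0,-0.0532],[0,0,0,0,0,-0.0532],[0,0,0,0,0,-0.0532],[0,0,0,0,0,-0.0532],[0,0,0,0,0,0]]'; python3 plan.py 453 290 165 87.3
```

```text
clock: 18.47
position: [0.5537, -0.075, 0.156]
ee_rot: [-2.267, -2.172, 0.002]
force: [0.2, -0.5, -1.6]
width: 0.486
gripper_force: 30.0
t 18.47 pos [553.7 -75.  156. ] psi 87.5 tilt -0.0022 0.0005 j7 -0.32 w 44.7mm gf 30.0
turn total 0.0020  shift total 0.8995 -0.2946 -0.0226
```

```bash
python3 -m creep '[[0.0749,-0.0252,0,0,0,0],[0.0749,-0.0252,0,0,0,0],[0.0749,-0.0252,0,0,0,0],[0.0749,-0.0252,0,0,0,0],[0.0749,-0.0252,0,0,0,0],[0.0749,-0.0252,0,0,0,0],[0.0749,-0.0252,0,0,0,0],[0.0749,-0.0252,0,0,0,0],[0.0749,-0.0252,0,0,0,0],[0.0749,-0.0252,0,0,0,0],[0.0749,-0.0252,0.03,0,0,0],[0.0749,-0.0252,0.05,0,0,0],[0,0,0.06,0,0,0],[0,0,0.06,0,0,0],[0,0,0.03,0,0,0],[0,0,0,0,0,0],[0,0,0,0,0,0],[0,0,0,0,0,0]]'; python3 plan.py 453 290 18.5 87.3
python3 - <<'E'
from cell import arm
import cv2
g=arm.get_image("scene");f=g["frame"][:,:,::-1]
cv2.imwrite("pics/scene4.png",cv2.resize(f[150:320,380:600],None,fx=3.5,fy=3.5,interpolation=cv2.INTER_CUBIC))
E
```

```text
clock: 19.97
position: [0.4518, 0.2902, 0.0661]
ee_rot: [2.276, 2.165, 0.002]
force: [0.0, 0.8, -0.9]
width: 0.484
gripper_force: 30.0
t 19.97 pos [451.8 290.2  66.1] psi 87.1 tilt 0.0010 0.0007 j7 -1.16 w 44.6mm gf 30.0
turn total -0.0013  shift total -0.0004 0.0030 0.1190
```

View pics/scene4.png

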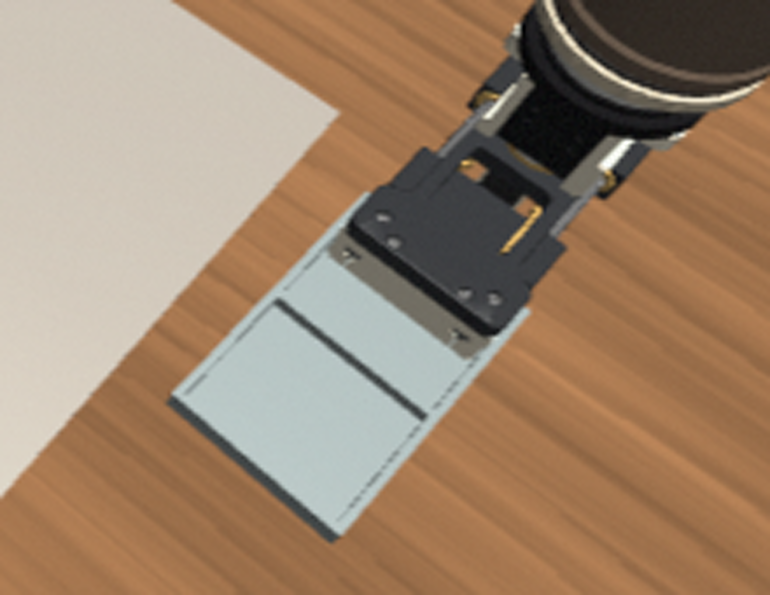

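The gripper is centred over the near bay, and the divider at crop (350,358) is clear. Lowering.

```bash
python3 -m creep '[[0,0.003,0.04,0,0,0],[0,0,0.04,0,0,0],[0,0,0.022,0,0,0],[0,0,0.012,0,0,0],[0,0,0.006,0,0,0],[0,0,0,0,0,0],[0,0,0,0,0,0]]'; python3 -m creep '[[0,0,0,0,0,0],[0,0,0,0,0,0],[0,0,0,0,0,0],[0,0,0,0,0,0],[0,0,0,0,0,0],[0,0,0,0,0,0]]' -0.5;python3 -m creep '[[0,0,-0.03,0,0,0],[0,0,-0.06,0,0,0],[0,0,-0.08,0,0,0],[0,0,-0.08,0,0,0],[0,0,-0.08,0,0,0],[0,0,0,0,0,0]]';python3 plan.py 673 -79.5 130 0
```

```text
clock: 20.6
position: [0.4525, 0.2898, 0.0185]
ee_rot: [2.274, 2.166, 0.0]
force: [-3.7, -3.4, 7.8]
width: 0.491
gripper_force: 30.0
clock: 21.1
position: [0.4524, 0.29, 0.0171]
ee_rot: [-2.274, -2.167, -0.0]
force: [0.4, 0.5, 0.4]
width: 0.75
gripper_force: 0.0
clock: 21.6
position: [0.4544, 0.2928, 0.1558]
ee_rot: [2.273, 2.167, 0.014]
force: [0.5, 0.5, 0.2]
width: 0.75
gripper_force: 0.0
t 21.60 pos [454.4 292.8 155.8] psi 87.3 tilt 0.0072 0.0053 j7 -1.06 w 69.0mm gf 0.0
turn total 0.7273  shift total 0.5466 0.9307 0.0644
```

```bash
python3 -m creep '[[-0.0695,0.0454,0,0,0,0],[-0.0695,0.0454,0,0,0,0],[-0.0695,0.0454,0,0,0,0],[-0.0695,0.0454,0,0,0,0],[-0.0695,0.0454,0,0,0,0],[-0.0695,0.0454,0,0,0,0],[-0.0695,0.0454,0,0,0,0],[-0.0695,0.0454,0,0,0,0],[-0.0695,0.0454,0,0,0,0],[-0.0695,0.0454,0,0,0,0],[-0.0695,0.0454,0,0,0,0],[-0.0695,0.0454,0,0,0,0],[-0.0695,0.0454,0,0,0,0]]'; python3 -m creep '[[0,0,0,0,0,0.052],[0,0,0,0,0,0.052],[0,0,0,0,0,0.052],[0,0,0,0,0,0.052],[0,0,0,0,0,0.052],[0,0,0,0,0,0.052],[0,0,0,0,0,0.052],[0,0,0,0,0,0.052],[0,0,0,0,0,0.052],[0,0,0,0,0,0.052],[0,0,0,0,0,0.052],[0,0,0,0,0,0.052],[0,0,0,0,0,0.052],[0,0,0,0,0,0.052],[0,0,0,0,0,0]]'; python3 plan.py 673 -79.5 80 0
python3 - <<'E'
from cell import arm
import cv2
g=arm.get_image("scene");f=g["frame"][:,:,::-1]
cv2.imwrite("pics/scene5.png",f)
E
```

```text
clock: 22.68
position: [0.6713, -0.0838, 0.1498]
ee_rot: [-2.274, -2.168, -0.001]
force: [0.8, 0.3, 0.5]
width: 0.748
gripper_force: 0.0
clock: 23.93
position: [0.6708, -0.0818, 0.1498]
ee_rot: [-3.141, 0.01, -0.001]
force: [0.0, 0.4, -0.5]
width: 0.749
gripper_force: 0.0
t 23.93 pos [670.8 -81.8 149.8] psi -0.4 tilt 0.0003 0.0005 j7 -1.66 w 68.9mm gf 0.0
turn total -0.0031  shift total 0.0055 -0.0058 0.1744
```

View pics/scene5.png

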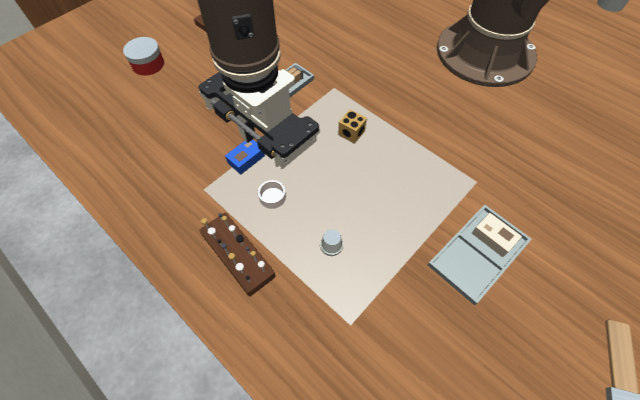

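The block appears to lie in the broad tray's near bay (497,232). The dish is untouched at (272,194). Grasping it now.

```bash
python3 -m creep '[[0.0055,-0.0058,0.03,0,0,0],[0,0,0.06,0,0,0],[0,0,0.06,0,0,0],[0,0,0.06,0,0,0],[0,0,0.06,0,0,0],[0,0,0.04,0,0,0],[0,0,0.02,0,0,0],[0,0,0.01,0,0,0],[0,0,0,0,0,0],[0,0,0,0,0,0]]'; python3 -m creep '[[0,0,0,0,0,0],[0,0,0,0,0,0],[0,0,0,0,0,0],[0,0,0,0,0,0],[0,0,0,0,0,0],[0,0,0,0,0,0],[0,0,0,0,0,0],[0,0,0,0,0,0]]' 1 20; python3 plan.py 673 -79.5 13 0; python3 -m creep '[[0,0,-0.03,0,0,0],[0,0,-0.06,0,0,0],[0,0,-0.08,0,0,0],[0,0,-0.08,0,0,0],[0,0,-0.08,0,0,0],[0,0,-0.02,0,0,0],[0,0,0,0,0,0]]';  python3 plan.py 538 286 150 0
```

```text
clock: 24.82
position: [0.6736, -0.0799, 0.0138]
ee_rot: [-3.141, 0.002, -0.002]
force: [-0.1, -0.4, 0.3]
width: 0.75
gripper_force: 0.0
clock: 25.48
position: [0.6736, -0.0801, 0.014]
ee_rot: [3.141, -0.003, 0.002]
force: [-1.9, -0.0, 6.2]
width: 0.567
gripper_force: 20.0
t 25.48 pos [673.6 -80.1  14. ] psi -0.1 tilt 0.0014 -0.0002 j7 -1.70 w 52.2mm gf 20.0
turn total -0.0009  shift total -0.0015 -0.0015 0.0026
clock: 26.07
position: [0.6749, -0.08, 0.1571]
ee_rot: [3.141, -0.003, 0.009]
force: [-0.9, -0.5, -0.7]
width: 0.57
gripper_force: 19.9
t 26.07 pos [674.9 -80.  157.1] psi -0.1 tilt 0.0060 -0.0004 j7 -1.66 w 52.5mm gf 19.9
turn total -0.0010  shift total -0.3422 -0.9149 0.0179
```

Run:
```python
from cell import arm
import cv2
from h import *
g=arm.get_image("scene");f=g["frame"][:,:,::-1]
# check view of block in tray
c=cv2.resize(f[190:310,420:540],None,fx=5,fy=5,interpolation=cv2.INTER_CUBIC)
cv2.imwrite("pics/scene6.png",c)
```

```text
(no output)
```

View pics/scene6.png

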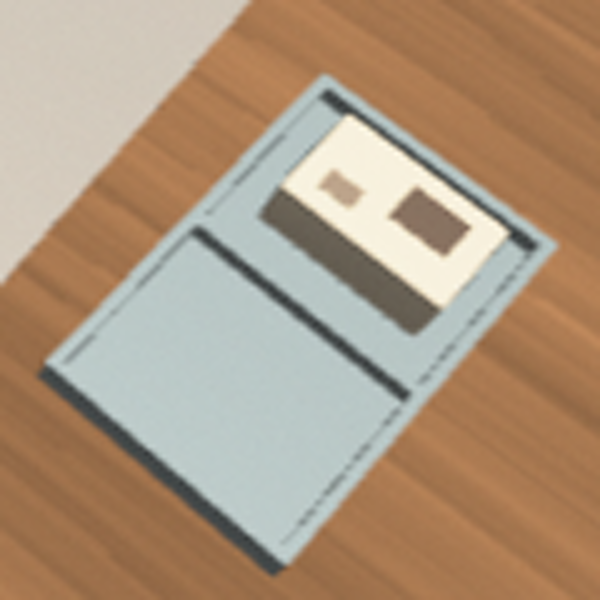

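The block lies flat in the near bay (crop (390,215)). Next I carry the dish to the far bay.

```bash
python3 -m creep '[[-0.0285,-0.0762,0,0,0,0],[-0.0285,-0.0762,0,0,0,0],[-0.0285,-0.0762,0,0,0,0],[-0.0285,-0.0762,0,0,0,0],[-0.0285,-0.0762,0,0,0,0],[-0.0285,-0.0762,0,0,0,0],[-0.0285,-0.0762,0,0,0,0],[-0.0285,-0.0762,0,0,0,0],[-0.0285,-0.0762,0,0,0,0],[-0.0285,-0.0762,0,0,0,0],[-0.0285,-0.0762,0.03,0,0,0],[-0.0285,-0.0762,0.05,0,0,0],[0,0,0.06,0,0,0],[0,0,0.06,0,0,0],[0,0,0.02,0,0,0],[0,0,0,0,0,0],[0,0,0,0,0,0]]'; python3 plan.py 538 286 18.5 0
```

```text
clock: 27.53
position: [0.5366, 0.2852, 0.0645]
ee_rot: [3.14, -0.004, -0.003]
force: [-0.0, 0.1, -0.5]
width: 0.571
gripper_force: 19.9
t 27.53 pos [536.6 285.2  64.5] psi -0.2 tilt -0.0018 -0.0012 j7 -2.34 w 52.6mm gf 19.9
turn total -0.0013  shift total 0.0035 -0.0020 0.1149
```

```bash
python3 -m creep '[[0.0035,-0.002,0.04,0,0,0],[0,0,0.04,0,0,0],[0,0,0.02,0,0,0],[0,0,0.01,0,0,0],[0,0,0.005,0,0,0],[0,0,0,0,0,0],[0,0,0,0,0,0]]'; python3 -m creep '[[0,0,0,0,0,0],[0,0,0,0,0,0],[0,0,0,0,0,0],[0,0,0,0,0,0],[0,0,0,0,0,0],[0,0,0,0,0,0]]' -0.5;python3 -m creep '[[0,0,-0.03,0,0,0],[0,0,-0.06,0,0,0],[0,0,-0.08,0,0,0],[0,0,-0.08,0,0,0],[0,0,-0.08,0,0,0],[0,0,0,0,0,0]]';python3 -m creep '[[0,0.08,0,0,0,0],[0,0.08,0,0,0,0],[0,0.08,0,0,0,0],[0,0.08,0,0,0,0],[0,0.08,0,0,0,0],[0,0.08,0,0,0,0],[0,0.08,0,0,0,0],[0,0.08,0,0,0,0],[0,0,0,0,0,0],[0,0,0,0,0,0]]'
python3 - <<'E'
from cell import arm
import cv2,numpy as np
a=arm.get_image("scene")["frame"][:,:,::-1];b=arm.get_image("top")["frame"][:,:,::-1]
r=lambda c:cv2.resize(c,(400,300),interpolation=cv2.INTER_CUBIC)
cv2.imwrite("pics/fin.png",np.vstack([np.hstack([r(a[190:310,410:570]),r(a[50:140,210:330])]),np.hstack([r(b[205:301,140:268]),r(b[200:311,360:508])])]))
E
```

```text
clock: 28.12
position: [0.5388, 0.2871, 0.0199]
ee_rot: [-3.141, 0.003, -0.002]
force: [0.2, 1.4, -1.3]
width: 0.571
gripper_force: 19.9
clock: 28.62
position: [0.5383, 0.2868, 0.0192]
ee_rot: [-3.142, 0.003, -0.0]
force: [0.4, -0.2, -0.1]
width: 0.75
gripper_force: 0.0
clock: 29.12
position: [0.5412, 0.2891, 0.1587]
ee_rot: [-3.136, 0.003, -0.014]
force: [-0.4, -0.1, -0.1]
width: 0.752
gripper_force: 0.0
clock: 29.95
position: [0.5379, 0.0284, 0.1517]
ee_rot: [3.141, -0.01, 0.001]
force: [-0.6, 0.5, 0.1]
width: 0.749
gripper_force: 0.0
```

View pics/fin.png

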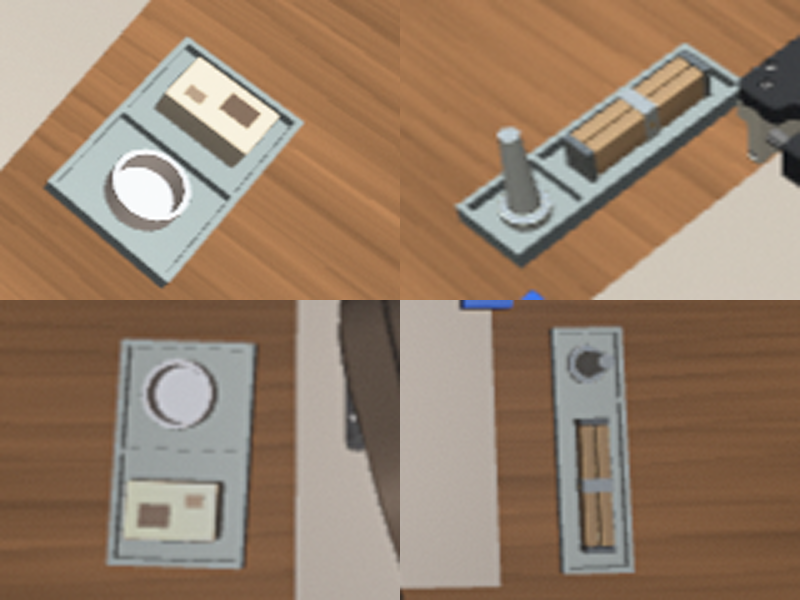

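The final views show all four items flat or upright in their bays. Offsets from the top view, in mm along each tray's x axis:

| Item | Measured | Bay centre |
|---|---|---|
| Ring clamp | -32 | -32.5 |
| Tall cone | +80 | +76.5 |
| Dish | +46 | +42.5 |
| Solder block | -44 | -42.5 |

The gripper is clear of everything, so I'm handing in.

```bash
python3 -c "
from cell import arm
print(arm.sign_off())"
```

```text
the job is handed in; nothing more can be done
None
```

I made up both trays as asked and handed the job in at about 30 s on the robot's clock. The last pictures showed all four pieces flat or upright in their bays, near the bay centres; the hand-in returned no verdict.

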